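# Dock the full bean tin on the weighing dock

## Robot

A 7-joint arm with a two-finger parallel gripper is mounted at the origin on the work surface. World frame = base frame: x ahead of the robot, y to its left, z up, the work surface at z = 0. Lengths are in m, angles in rad, forces in N, time in s.
With the tool pointing down it reaches from about 0.425 to 0.925 m from the base axis. Payload 6.8 kg.
Tool frame: the origin (TCP) lies midway between the tips of the shut fingers; the grasp point (between the pads) lies 19 mm behind it; z points along the fingers, y is the direction in which the jaws open and shut (so a half turn about z gives the same grasp; the last joint's range is limited). The gripper opens to 85 mm and grips with 20 to 120 N. Pads are 22 mm wide; open, the fingers measure 114 mm over their backs; the gripper's body (76 mm by 85 mm) begins 54 mm behind the grasp point. The pads swing forward as they close: fully open they stand 13 mm farther back than shut.
Start: joints at [1.208, 0.477, 0.022, 1.555, -0.011, 1.109, -0.083], TCP at [0.17, -0.653, 0.231] pointing down, gripper open.
Joint ranges: [-2.96, 2.96], [-0.34, 2.1], [-1.41, 1.46], [0.24, 2.44], [-1.37, 4.51], [0.17, 1.92], [-2.96, 2.96]. Speed limits (rad/s): [2.39, 2.39, 3.14, 3.14, 3.14, 3.14, 3.14].

## Interface

Orientations are given as [roll, pitch, yaw] about the fixed x, y, z axes, in that order (R = Rz(yaw) Ry(pitch) Rx(roll)).
In Python, from rig import env gives the robot as it stands. The module is installed in compiled form; this text tells all that it offers.
- The arm moves only by the shell command python3 -m inch 'ROWS'. ROWS is JSON, a list of rows, each a list of 7 numbers: the shift along the world's x, y, z in units of 50 mm (1.0 is 50 mm), then the turn, a rotation vector about the world's x, y, z in units of 2 rad (1.0 is 2 rad), then the gripper's target within -1 to 1 (fully open at 1, half-way at 0, shut at -1). A call has exactly 5 rows; each row shifts and turns the commanded pose from where the row before left it; what a row does not reach is not made up. A row lasts 1/8 s, in which the tool goes at most 62.5 mm and 10.7 degrees, less where a joint would pass 70% of its speed; a pose out of reach is approached as far as the arm can. A call with a number of a shift or a turn outside -1 to 1 is refused whole. A call with a gripper value outside its range is refused whole. The fingers move at their own pace and stop on an object; the grip force is fixed at half the most. Time passes only in rows, so rows that do not move let the fingers close, or fill a call up. It gives the time, the measured TCP pose, the force and the opening at its end, in the units of the state.
- env.observe(): the state, without advancing time (a new reading comes with each control period).
- env.snapshot(name): name is "scene" or "top" or "wrist"; returns a dict with "image" (420x560x3 uint8, blue, green, red), "depth" (420x560 float32, m along the optical axis (not along the pixel's ray), 0 where there is no reading), "fx", "fy", "cx", "cy" (pixels), "dist_coeffs" ([k1, k2, p1, p2, k3] as OpenCV has them; the pictures are not rectified), "rvec" (rotation vector, rad) and "tvec" (3), from world to camera coordinates, as OpenCV has them. Camera axes: x right, y down, z forward; pixel columns grow to the right and rows downward; lengths in m; the calibration is good to about 2 mm. A picture is of the moment at which its call begins.
- env.job_done(): hands the job in, once; it reports no verdict.
The state is a dict: "time_s": time; "joint_positions": joint angles; "qvel": joint speeds; "effort": joint torques, N m; "position": TCP position; "eef_rot": TCP orientation; "contact_force": force on the tool from outside, world axes, zero at the start; "wrist_torque": the same for the moment, N m; "grip_width": finger opening in m.
Only numpy, scipy, OpenCV 4.12 (cv2) and the standard library are available. Lean on these libraries where they do the work, as an engineer would, in place of code of your own. Each camera call takes 0.05 s, during which the arm holds its last target.

## Task

Push the low, wide bean tin up the ramp of the weighing dock and over the raised lip so that it drops into the well, and keep pushing gently until it is seated against the sprung back plate with a push of about 15 N (never more than 20 N on the plate, nor 30 N on the tin). Then let go of it and swing the gate arm fully shut behind it. Keep the tin sliding on its base the whole way, without lifting or tipping it, and leave the other things on the bar where they are.

Things in the scene. Friction and masses are not known exactly. Their poses are not given: they have to be found in the camera images.
- tin_center (a point): Centre (half-way up, 31 mm above its base) of the squat closed steel tin to be docked: upright cylinder, 104 mm diameter, 62 mm tall, flush flat lid, too wide to grip; full, 0.4 to 0.85 kg, weight not known beforehand. The other steel tin is taller and narrower.
- dock: Low metal weighing dock, fixed to the bar. Origin: at bar height, mid-lane, under the inner edge of the raised lip. x = the way the tin is pushed in, y to the left of that, z up. The lip is a flat crest 14 mm high from x = -6 to 0 mm, then drops 6 mm straight down to the well floor, 8 mm high, flat from x = 0 to 205 mm. Past the lip the tin can hang on the hand until let go.
- ramp_foot (a point): Foot of the dock's ramp, at bar height, mid-lane, x = -76 mm in the dock's frame; from here it rises evenly to the lip, 14 in 70 mm. Side rails 30 mm high leave a lane 110 mm wide from x = -40 mm on, flaring out before that to 164 mm at x = -116 mm. As the tin's rear climbs, a hand pushing dead level drags on its wall and jams it: the force soars unless the hand rises with it.
- well (a point): Where the tin's centre is when it has just dropped behind the lip: x = 52, y = 0, z = 39 mm in the dock's frame. From here it can slide 8 to 32 mm farther until it meets the back plate. Seating: the plate must feel at least 3 N for 0.2 s and never over 20 N. A push of about 15 N by the hand is right: sliding friction, and any drag of the hand on the wall of the tin, takes 1 to 10 N of it.
- back_bar (a point): Middle of the dark cross bar at the dock's far end (x = 195, z = 18 mm in its frame). Before it stands the upright sprung back plate, 70 mm wide, top 47 mm above the bar, on a dark carriage clamped anywhere in a 24 mm range: the plate's face is between x = 112 and 136 mm, not measured, to be felt. It gives 3.3 mm per 10 N, 10 mm at most.
- gate_hinge (a point): Point on the gate's upright hinge axis, 40 mm above the bar, at x = -12, y = -85 mm in the dock's frame.
- gate (a joint): Angle of the gate arm, rad: 0 fully open (arm points along the dock's -x and 0.45 rad outwards, to its -y side), growing as it swings clockwise seen from above to 2.02 at its stop, square across the lane behind the tin (pointing to the dock's +y). Starts at 0 to 0.35. Stiff hinge, 0.12 N m, stays where left. The tin blocks it unless down in the well.
- gate_peg (a point): On the upright black round peg at the gate arm's free end, 110 mm from the hinge axis, 98 mm above the bar: 13 mm diameter, bare from 52 to 116 mm above the bar. The arm is a steel bar 12 mm square, 40 to 52 mm above the bar.
- tall_tin: Bystander, leave alone: taller, narrower closed steel tin, 72 mm diameter, 120 mm tall. Origin at the centre of its underside.
- mug: Bystander, leave alone: white mug, 80 mm diameter, 85 mm tall. Origin at the centre of its underside.
- tamper: Bystander, leave alone: steel hand tamper standing on its 58 mm foot, 88 mm tall. Origin at the centre of its underside.
- milk_jug: Bystander, leave alone: open steel cup, 80 mm diameter, 100 mm tall. Origin at the centre of its underside.
- syrup: Bystander, leave alone: amber bottle, 60 mm diameter, 200 mm tall. Origin at the centre of its underside.
- spoon: Bystander, leave alone: steel spoon lying flat. Origin at the middle of its length.

How it is judged:
By the outcome, as a careful person would: the job done as asked, in the order asked, and still so for the second after the job is handed in, with the robot touching nothing.
It also fails if it takes over 72 s, if anything falls off the work surface, if the arm or the gripper's body presses on something with over 40 N, if the wrist force passes 120 N, or if a joint passes its speed limit or range.

## Working session

There is one attempt and no reset: what is moved stays moved. The work goes in short steps, Python scripts to look and compute and a shell command to move; the robot and the scene stay as the last step left them, time stands still between calls to the robot, and variables do not carry over. Pictures are saved under pics/ and viewed, and the job is handed in when it is done.

```bash
mkdir -p pics; ls
python3 - <<'E'
from rig import env
import cv2,pickle
print(env.observe())
for n in ["scene","top","wrist"]:
    s=env.snapshot(n); cv2.imwrite(f"pics/{n}0.png",s["image"]); pickle.dump(s,open(f"{n}0.pkl","wb"))
    print(n,{k:v for k,v in s.items() if k not in("image","depth")})
E
```

```text
pics
{'time_s': 0.0, 'joint_positions': array([ 1.2079042 ,  0.47782402,  0.02235672,  1.55647831, -0.011475  ,
        1.10927664, -0.08313091]), 'qvel': array([ 0.00051375, -0.00035329, -0.00033779,  0.00012623, -0.00112047,
       -0.00011251, -0.00172823]), 'effort': array([-7.59681570e-04, -5.96457231e+01,  1.60769921e+00, -2.81203258e+01,
        1.25958587e-02,  9.40040482e-03,  3.16918579e-05]), 'position': array([ 0.16994597, -0.65263603,  0.23029867]), 'eef_rot': array([-3.13974246e+00,  1.69345379e-04,  2.54778769e-01]), 'contact_force': array([0.24390798, 0.14547077, 0.26343147]), 'wrist_torque': array([0.0120413 , 0.05270766, 0.00880846]), 'grip_width': 0.08579880623620789}
scene {'fx': 539.8934780756356, 'fy': 539.8934780756356, 'cx': 278.66531534343153, 'cy': 216.2919073808809, 'dist_coeffs': array([0.06137679, 0.        , 0.        , 0.        , 0.        ]), 'rvec': array([ 0.75868632,  2.6079034 , -1.12406064]), 'tvec': array([ 0.43821644, -0.12504383,  1.62298769])}
top {'fx': 498.0176070401995, 'fy': 498.0176070401995, 'cx': 273.1643381164495, 'cy': 212.16174897097383, 'dist_coeffs': array([-0.18424638,  0.        ,  0.        ,  0.        ,  0.        ]), 'rvec': array([ 2.15047063, -2.20504323,  0.09713054]), 'tvec': array([-1.24856522e-03,  5.31900264e-01,  1.33502053e+00])}
wrist {'fx': 341.6912833204996, 'fy': 341.6912833204996, 'cx': 272.9899790450457, 'cy': 208.97686075602735, 'dist_coeffs': array([-0.04421845,  0.        ,  0.        ,  0.        ,  0.        ]), 'rvec': array([-2.30663777,  1.78465411,  0.24585678]), 'tvec': array([-0.67403476, -0.0335517 ,  0.3767962 ])}
```

View pics/scene0.png

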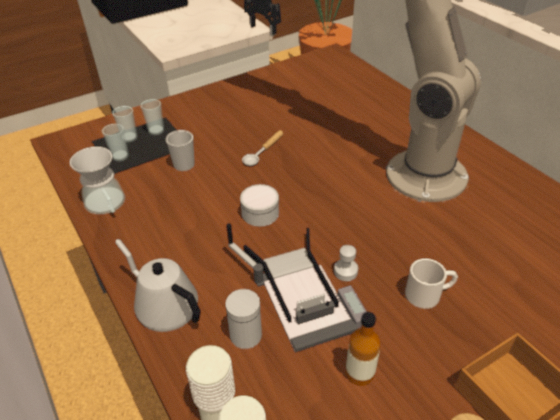

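View pics/top0.png

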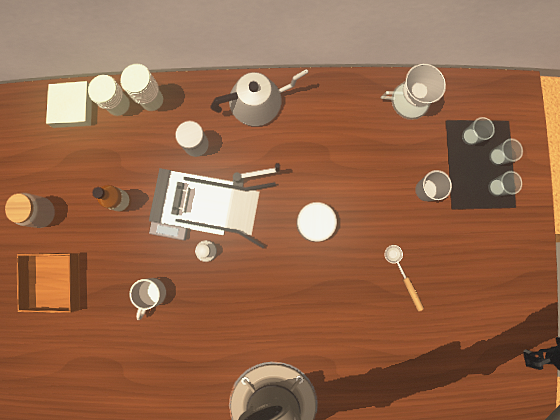

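View pics/wrist0.png

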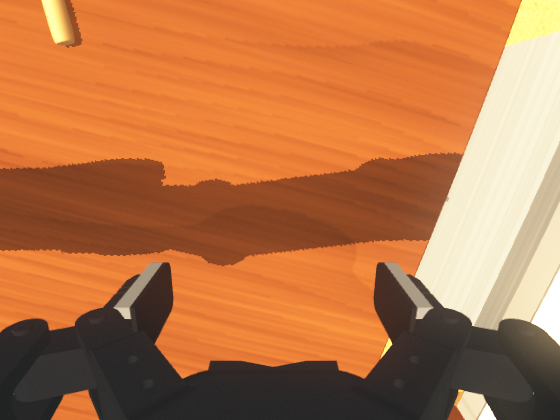

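```bash
cat > h.py <<'E'
import cv2,numpy as np,pickle
def K(s): return np.array([[s["fx"],0,s["cx"]],[0,s["fy"],s["cy"]],[0,0,1.]])
def RT(s): return cv2.Rodrigues(np.array(s["rvec"],float))[0],np.array(s["tvec"],float)
def ray(s,u,v):
    n=cv2.undistortPoints(np.array([[[u,v]]],float),K(s),np.array(s["dist_coeffs"]))[0,0]
    R,t=RT(s); return -R.T@t, R.T@np.array([n[0],n[1],1.])
def atz(s,u,v,z):
    c,d=ray(s,u,v); return c+d*(z-c[2])/d[2]
def dep(s,u,v):
    c,d=ray(s,u,v); return c+d*s["depth"][int(round(v)),int(round(u))]
def proj(s,P):
    return cv2.projectPoints(np.array(P,float).reshape(-1,1,3),np.array(s["rvec"],float),np.array(s["tvec"],float),K(s),np.array(s["dist_coeffs"]))[0].reshape(-1,2)
def cloud(s):
    h,w=s["depth"].shape
    uu,vv=np.meshgrid(np.arange(w),np.arange(h))
    n=cv2.undistortPoints(np.stack([uu,vv],-1).reshape(-1,1,2).astype(float),K(s),np.array(s["dist_coeffs"])).reshape(h,w,2)
    R,t=RT(s); P=np.dstack([n,np.ones((h,w))])*s["depth"][...,None]
    return (P-t)@R
def load(n): return pickle.load(open(n,"rb"))
def crop(s,x0,y0,x1,y1,f,name):
    cv2.imwrite(name,cv2.resize(s["image"][y0:y1,x0:x1],None,fx=f,fy=f,interpolation=cv2.INTER_CUBIC))
E
python3 - <<'E'
from h import *
s=load("top0.pkl"); crop(s,140,100,350,280,3.8,"pics/topz.png")
P=cloud(s)
z=P[...,2]; img=np.clip(z/0.12*255,0,255).astype(np.uint8)[100:280,140:350]
cv2.imwrite("pics/topd.png",cv2.resize(cv2.applyColorMap(img,cv2.COLORMAP_JET),None,fx=3.8,fy=3.8,interpolation=cv2.INTER_NEAREST))
E
```

```text
(no output)
```

View pics/topz.png

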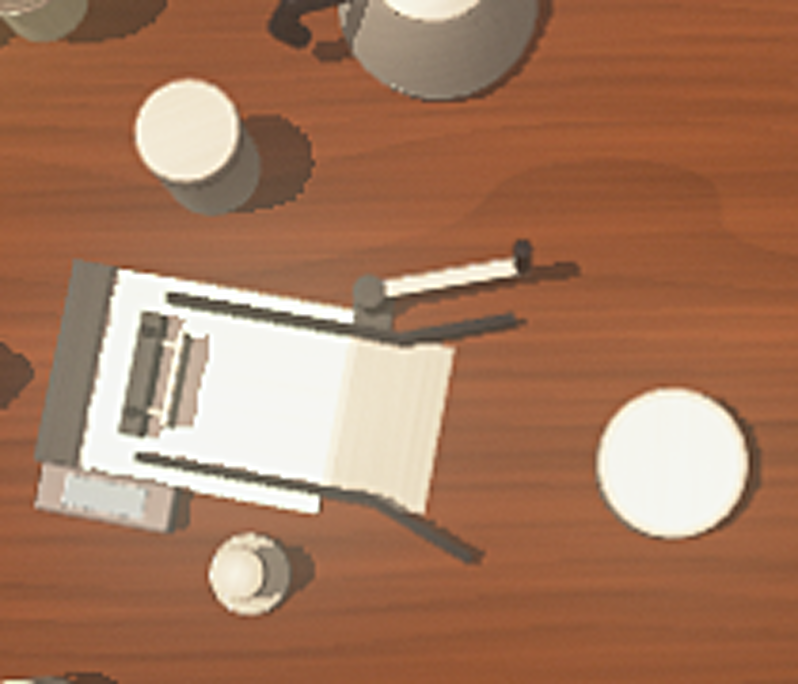

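View pics/topd.png

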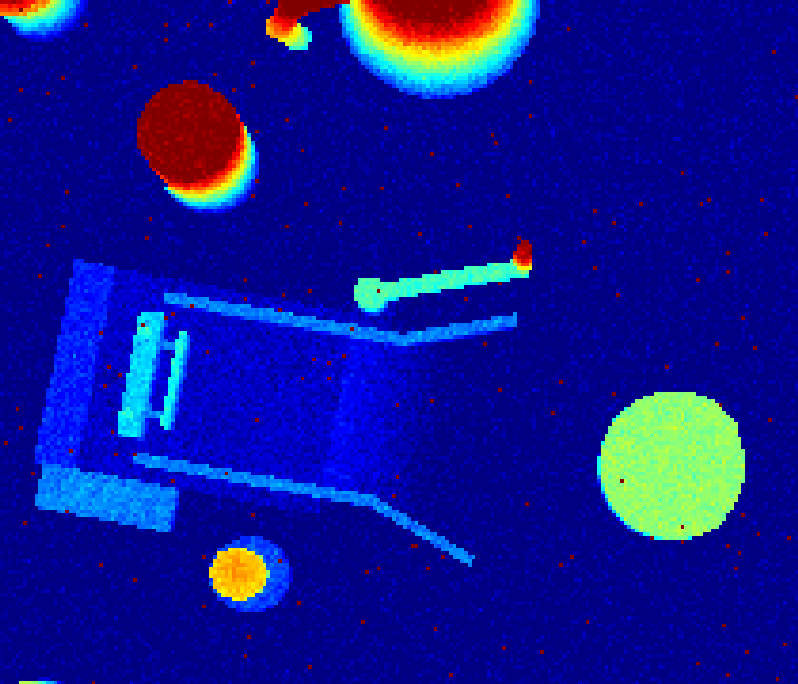

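Run:
```python
from h import *
s=load("top0.pkl"); P=cloud(s)
C=lambda x,y:(140+x/3.8-.37,100+y/3.8-.37)
# tin
m=np.zeros(P.shape[:2],bool); u0,v0=C(590,380);u1,v1=C(760,550)
sub=P[int(v0):int(v1),int(u0):int(u1)].reshape(-1,3); t=sub[(sub[:,2]>.045)&(sub[:,2]<.08)]
print("tin top",t.mean(0),np.ptp(t[:,:2],axis=0),len(t))
gray=s["image"]
mask=np.zeros(P.shape[:2],np.uint8); reg=(P[...,2]>.045)&(P[...,2]<.08); mask[reg]=255
mask[:, :int(u0)]=0;mask[:int(v0)]=0;mask[int(v1):]=0;mask[:,int(u1):]=0
c,_=cv2.findContours(mask,cv2.RETR_EXTERNAL,cv2.CHAIN_APPROX_NONE);c=max(c,key=len)
Q=np.array([atz(s,*p[0],.062)[:2] for p in c]);(cc,r)=cv2.minEnclosingCircle(Q.astype(np.float32)[:,None]);print(cc,r,Q.mean(0))
def line(poly,lo,hi,name):
    mk=np.zeros(P.shape[:2],np.uint8);cv2.fillPoly(mk,[np.array([C(*p) for p in poly]).round().astype(int)],1)
    q=P[(mk>0)&(P[...,2]>lo)&(P[...,2]<hi)]
    mu=q[:,:2].mean(0);w,V=np.linalg.eigh(np.cov((q[:,:2]-mu).T));d=V[:,1]
    pr=(q[:,:2]-mu)@d
    print(name,len(q),"z",np.median(q[:,2]),"mu",mu,"d",d,np.degrees(np.arctan2(d[1],d[0])),"width",np.sqrt(12*w[0]),"ends",mu+d*pr.min(),mu+d*pr.max())
line([(155,280),(400,325),(400,350),(155,310)],.02,.04,"gate rail")
line([(125,445),(375,488),(375,505),(125,475)],.02,.04,"other rail")
line([(410,325),(520,310),(520,330),(410,345)],.02,.04,"flare g")
line([(380,490),(480,550),(470,570),(380,510)],.02,.04,"flare o")
line([(135,305),(165,305),(145,445),(115,445)],.035,.06,"carriage")
line([(175,325),(190,325),(175,435),(158,435)],.035,.06,"plate")
line([(75,250),(120,255),(75,465),(30,465)],.008,.03,"backbar")
line([(390,270),(505,255),(505,280),(390,300)],.04,.06,"arm")
line([(350,275),(385,275),(385,310),(350,310)],.04,.07,"hinge")
line([(510,235),(535,235),(535,270),(510,270)],.1,.14,"peg")
for p in [(640,465),(300,400),(345,420),(440,430),(520,430)]: print(p,dep(s,*C(*p)))
```

```text
tin top [ 0.49971685 -0.12829698  0.06199089] [0.10146424 0.10107916] 1202
(0.5000826120376587, -0.12880215048789978) 0.052705273032188416 [ 0.49947115 -0.12835761]
gate rail 210 z 0.030089270896502065 mu [0.61460808 0.14516757] d [0.20356084 0.9790623 ] 78.25473486316793 width 0.008889781616507074 ends [0.59691852 0.06008645] [0.63254796 0.23145264]
other rail 201 z 0.029890864404595995 mu [0.49853215 0.16673476] d [0.20117332 0.97955566] 78.39442028870192 width 0.008517640886605712 ends [0.48098831 0.0813101 ] [0.51651782 0.25431084]
flare g 99 z 0.029790401600617314 mu [0.60347507 0.01522531] d [-0.1522617   0.98834021] 98.75801802645849 width 0.009226752284311917 ends [ 0.60924775 -0.02224553] [0.59759885 0.05336818]
flare o 82 z 0.03002323756681438 mu [0.45721107 0.04557106] d [0.53792609 0.842992  ] 57.45742964582225 width 0.007894879115353944 ends [0.43698171 0.01386932] [0.47773245 0.07773041]
carriage 200 z 0.04055316940398376 mu [0.57545805 0.24818574] d [-0.97757392  0.21059255] 167.8429204769393 width 0.016972252782991894 ends [0.62009376 0.23857016] [0.53169861 0.2576125
[... 466 characters left out ...]
753784740525 width 0.01269058357465771 ends [ 0.6416887  -0.01752917] [0.62915235 0.06811619]
hinge 65 z 0.054104878979637276 mu [0.62718146 0.08020196] d [0.42093784 0.90708949] 65.10618867034175 width 0.021119268169426643 ends [0.62265429 0.07044626] [0.63219015 0.09099531]
peg 22 z 0.11498675204055461 mu [ 0.64341457 -0.02795602] d [-0.97959836  0.20096529] 168.4065879282472 width 0.010306057100956972 ends [ 0.64957078 -0.02921897] [ 0.63787856 -0.0268203 ]
(640, 465) [ 0.49996457 -0.10621185  0.0606542 ]
(300, 400) [0.55750455 0.13640454 0.00304169]
(345, 420) [0.54114713 0.10292552 0.01215797]
(440, 430) [0.53314795 0.03458148 0.00070927]
(520, 430) [ 0.53202907 -0.02380977 -0.0032626 ]
```

```bash
python3 -m inch '[[0.62,0.85,0,0,0,0.055,0],[0.62,0.85,0,0,0,0.055,0],[0.62,0.85,0,0,0,0.055,0],[0.62,0.85,0,0,0,0.055,0],[0.62,0.85,0,0,0,0.055,0]]'; python3 -m inch '[[0.62,0.85,0,0,0,0.055,0],[0.62,0.85,0,0,0,0.055,0],[0.62,0.85,0,0,0,0.055,0],[0.62,0.85,0,0,0,0.055,0],[0.59,0.83,0,0,0,0.055,0]]'
```

```text
time_s: 0.78
position: [0.3259, -0.4391, 0.2312]
eef_rot: [-3.142, 0.0, 0.808]
contact_force: [0.9, -0.8, 0.2]
grip_width: 0.043
time_s: 1.4
position: [0.4794, -0.2277, 0.2313]
eef_rot: [3.142, 0.0, 1.358]
contact_force: [0.4, -0.2, 0.4]
grip_width: 0.0422
```

```bash
python3 -m inch '[[0,0,-0.8,0.0854,-0.018,0,0],[0,0,-0.8,0.0854,-0.018,0,0],[0,0,-0.9,0,0,0.002,0],[0,0,-0.9,0,0,0,0],[0,0,-0.3,0,0,0,0]]'
python3 - <<'E'
from rig import env
from h import *
o=env.observe(); print(o["position"],o["eef_rot"],o["contact_force"],o["joint_positions"])
from scipy.spatial.transform import Rotation as R
print(R.from_euler("xyz",o["eef_rot"]).as_matrix())
for n in ["scene","wrist"]:
    s=env.snapshot(n); cv2.imwrite(f"pics/{n}1.png",s["image"])
E
```

```text
time_s: 2.02
position: [0.4769, -0.2284, 0.0439]
eef_rot: [-3.134, -0.351, 1.356]
contact_force: [-0.3, 0.0, 0.2]
grip_width: 0.0425
[ 0.47687736 -0.22843422  0.04387153] [-3.13392063 -0.35101202  1.35649715] [-0.26764628  0.04698464  0.22292532] [ 0.86520623  0.61905064 -0.43558683  1.93587229 -0.12991466  0.74223188
  0.37738484]
[[ 0.19969563  0.97765792  0.06562509]
 [ 0.91754564 -0.21007879  0.33760464]
 [ 0.34384829 -0.00720416 -0.93899758]]
```

View pics/scene1.png

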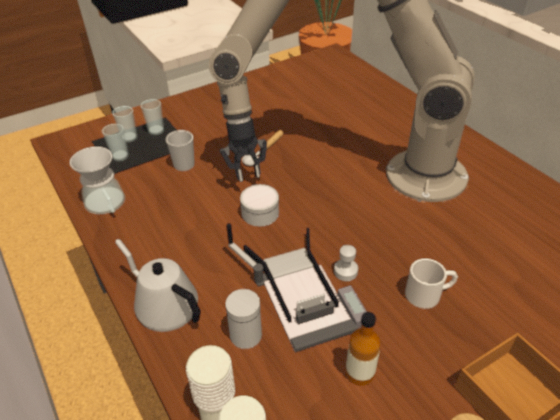

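View pics/wrist1.png

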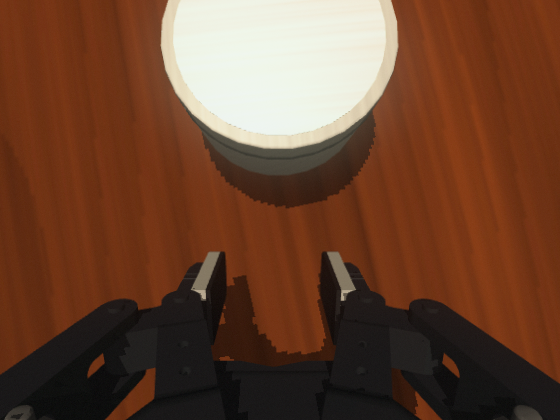

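```bash
cat > st.py <<'E'
from rig import env
import numpy as np
from scipy.spatial.transform import Rotation as R
o=env.observe();p=o["position"];a=np.radians(78.1)
d=np.array([np.cos(a),np.sin(a),0]);n=np.array([-d[1],d[0],0])
q=p-np.array([.5468,.1094,0]);f=o["contact_force"]
print("t %.2f dock x %.1f y %.1f z %.1f mm | Fx %.1f Fy %.1f Fz %.1f"%(o["time_s"],q@d*1e3,q@n*1e3,p[2]*1e3,f@d,f@n,f[2]))
E
python3 -m inch '[[0,0,-0.44,0,0,0,0],[0.04,0.195,0,0,0,0,0],[0.04,0.195,0,0,0,0,0],[0.04,0.195,0,0,0,0,0],[0.04,0.195,0,0,0,0,0]]'; python3 st.py
python3 -m inch '[[0.02,0.098,0,0,0,0,0],[0.04,0.195,0,0,0,0,0],[0.04,0.195,0,0,0,0,0],[0.04,0.195,0,0,0,0,0],[0.04,0.195,0,0,0,0,0]]'; python3 st.py
```

```text
time_s: 2.75
position: [0.4872, -0.1894, 0.0251]
eef_rot: [-3.14, -0.349, 1.359]
contact_force: [0.1, -0.4, 0.7]
grip_width: 0.0427
t 2.75 dock x -304.7 y -3.3 z 25.1 mm | Fx -0.4 Fy -0.2 Fz 0.7
time_s: 3.38
position: [0.496, -0.148, 0.0243]
eef_rot: [-3.14, -0.347, 1.356]
contact_force: [-0.4, -4.5, 2.1]
grip_width: 0.0424
t 3.38 dock x -262.3 y -3.4 z 24.3 mm | Fx -4.5 Fy -0.6 Fz 2.1
```

```bash
python3 -m inch '[[0.03,0.198,0,0,0,0,0],[0.03,0.198,0,0,0,0,0],[0.03,0.198,0,0,0,0,0],[0.03,0.198,0,0,0,0,0],[0.03,0.198,0,0,0,0,0]]'; python3 st.py
python3 - <<'E'
from rig import env
from h import *
s=env.snapshot("top"); crop(s,140,100,350,280,3.8,"pics/top2.png"); pickle.dump(s,open("top2.pkl","wb"))
s=env.snapshot("wrist"); cv2.imwrite("pics/wrist2.png",s["image"])
E
```

```text
time_s: 4.0
position: [0.5036, -0.0984, 0.0243]
eef_rot: [-3.14, -0.347, 1.356]
contact_force: [-0.4, -5.5, 2.6]
grip_width: 0.0428
t 4.00 dock x -212.2 y -0.6 z 24.3 mm | Fx -5.5 Fy -0.7 Fz 2.6
```

View pics/top2.png

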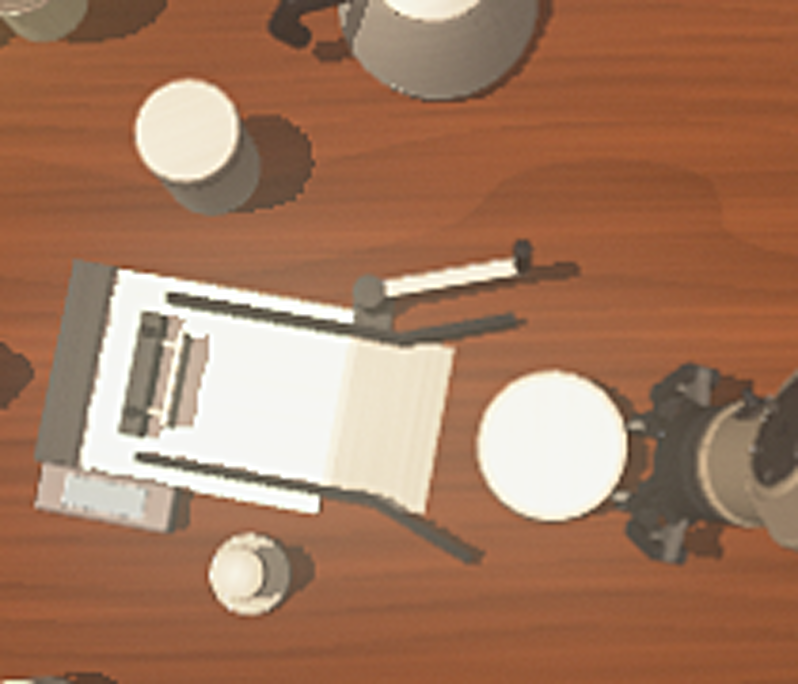

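View pics/wrist2.png

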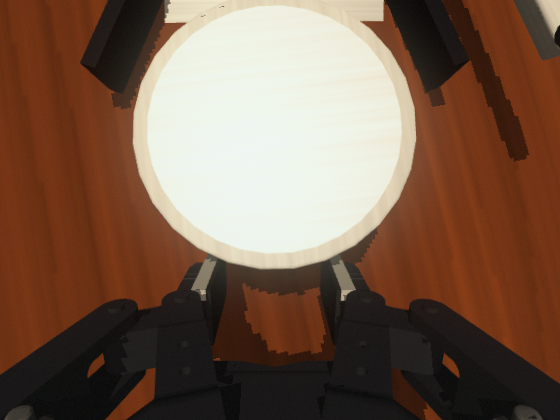

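```bash
cat > tin.py <<'E'
# measure tin centre in dock frame from the top camera
from rig import env
from h import *
s=env.snapshot("top"); P=cloud(s)
a=np.radians(78.1);d=np.array([np.cos(a),np.sin(a)]);n=np.array([-d[1],d[0]])
q=P[...,:2]-np.array([.5468,.1094]); X=q@d;Y=q@n;Z=P[...,2]
b=s["image"].min(axis=2)
m=(abs(Y)<.075)&(X>-.27)&(X<.16)&(Z>.052)&(Z<.095)&(b>120)
w=max(cv2.findContours(m.astype(np.uint8)*255,0,cv2.CHAIN_APPROX_NONE)[0],key=len)
pts=w[:,0]
Q=np.stack([X[pts[:,1],pts[:,0]],Y[pts[:,1],pts[:,0]]],1)
print("centroid mm",X[m].mean()*1e3,Y[m].mean()*1e3,"xr",Q[:,0].min()*1e3,Q[:,0].max()*1e3,"yr",Q[:,1].min()*1e3,Q[:,1].max()*1e3)
A=np.c_[X[m],Y[m],np.ones(m.sum())]; c=np.linalg.lstsq(A,Z[m],rcond=None)[0]
print("lid z at centre mm",Z[m].mean()*1e3,"slope x,y",c[:2],m.sum())
E
python3 tin.py
```

```text
centroid mm -156.11909344681723 -0.006163125521343489 xr -207.38928192912277 -105.02414048946632 yr -51.58797210073979 51.556188267802945
lid z at centre mm 62.24563360348835 slope x,y [-0.0028017  -0.00191273] 1194
```

```bash
python3 -m inch '[[0.04,0.195,0,0,0,0,0],[0.04,0.195,0,0,0,0,0],[0.03,0.137,0,0,0,0,0],[0.024,0.118,0,0,0,0,0],[0.024,0.118,0,0,0,0,0]]'; python3 st.py
python3 -m inch '[[0.024,0.118,0,0,0,0,0],[0.024,0.118,0,0,0,0,0],[0.024,0.118,0,0,0,0,0],[0.024,0.118,0,0,0,0,0],[0.024,0.118,0,0,0,0,0]]'; python3 st.py; python3 tin.py
```

```text
time_s: 4.78
position: [0.5111, -0.0602, 0.0241]
eef_rot: [-3.139, -0.347, 1.357]
contact_force: [-2.0, -7.9, 3.7]
grip_width: 0.0427
t 4.78 dock x -173.3 y -0.0 z 24.1 mm | Fx -8.1 Fy 0.3 Fz 3.7
time_s: 5.4
position: [0.5172, -0.031, 0.0242]
eef_rot: [-3.139, -0.347, 1.356]
contact_force: [-1.5, -9.1, 3.3]
grip_width: 0.0427
t 5.40 dock x -143.5 y 0.0 z 24.2 mm | Fx -9.2 Fy -0.4 Fz 3.3
centroid mm -91.82049781666538 0.709533102449679 xr -143.0002989012755 -39.61280273869412 yr -51.44837032145173 51.811386317007646
lid z at centre mm 65.60715722855308 slope x,y [ 0.07084794 -0.01012883] 1200
```

```bash
python3 -m inch '[[0.024,0.118,0,0,0,0,0],[0.024,0.118,0,0,0,0,0],[0.024,0.118,0,0,0,0,0],[0.024,0.118,0,0,0,0,0],[0.024,0.118,0,0,0,0,0]]'; python3 st.py
python3 -m inch '[[0.024,0.118,0,0,0,0,0],[0.024,0.118,0,0,0,0,0],[0.024,0.118,0,0,0,0,0],[0.024,0.118,0,0,0,0,0],[0.016,0.079,0,0,0,0,0]]'; python3 st.py; python3 tin.py
```

```text
time_s: 6.08
position: [0.5231, -0.0015, 0.0242]
eef_rot: [-3.139, -0.347, 1.356]
contact_force: [-0.6, -7.2, 4.1]
grip_width: 0.0427
t 6.08 dock x -113.4 y 0.3 z 24.2 mm | Fx -7.1 Fy -0.9 Fz 4.1
time_s: 6.7
position: [0.5285, 0.0263, 0.0241]
eef_rot: [-3.138, -0.347, 1.356]
contact_force: [-1.7, -8.1, 3.5]
grip_width: 0.0426
t 6.70 dock x -85.1 y 0.7 z 24.1 mm | Fx -8.2 Fy -0.0 Fz 3.5
centroid mm -36.53521474686515 1.4958662888659102 xr -87.90461649463253 17.75654363386244 yr -50.59234998832217 53.35846146108589
lid z at centre mm 70.80043401549324 slope x,y [ 0.16049268 -0.00335788] 1235
```

```bash
python3 -m inch '[[0.022,0.098,0.01,0,0,0,0],[0.022,0.098,0.02,0,0,0,0],[0.022,0.098,0.02,0,0,0,0],[0.022,0.098,0.02,0,0,0,0],[0,0,0,0,0,0,0]]'; python3 st.py;  python3 tin.py
```

```text
time_s: 7.38
position: [0.5329, 0.0457, 0.0276]
eef_rot: [-3.139, -0.347, 1.356]
contact_force: [-1.1, -8.2, 3.7]
grip_width: 0.0425
t 7.38 dock x -65.2 y 0.5 z 27.6 mm | Fx -8.3 Fy -0.6 Fz 3.7
centroid mm -16.923036703752498 1.1478517338441407 xr -68.13611089771125 37.799289156540915 yr -50.424391295635075 52.49974465107975
lid z at centre mm 74.84016353308799 slope x,y [ 1.54018844e-01 -1.52483410e-04] 1242
```

```bash
python3 -m inch '[[0.021,0.098,0.03,0,0,0,0],[0.021,0.098,0.03,0,0,0,0],[0.021,0.098,0.04,0,0,0,0],[0,0,0,0,0,0,0],[0,0,0,0,0,0,0]]'; python3 st.py;  python3 tin.py
```

```text
time_s: 8.05
position: [0.5364, 0.0609, 0.0329]
eef_rot: [-3.139, -0.348, 1.357]
contact_force: [-1.2, -6.8, 5.6]
grip_width: 0.0425
t 8.05 dock x -49.6 y 0.2 z 32.9 mm | Fx -6.9 Fy -0.2 Fz 5.6
centroid mm 4.420720349310292 0.7760468659787223 xr -46.715458487914304 55.936119270687804 yr -50.24426406438948 52.23663304978959
lid z at centre mm 75.96575372532074 slope x,y [-0.02422117 -0.00866375] 1210
```

```bash
python3 -m inch '[[0.017,0.078,0.05,0,0,0,0],[0.017,0.078,0.05,0,0,0,0],[0.017,0.078,0.02,0,0,0,0],[0,0,0,0,0,0,0],[0,0,0,0,0,0,0]]'; python3 st.py;  python3 tin.py
```

```text
time_s: 8.72
position: [0.5384, 0.0745, 0.0387]
eef_rot: [-3.138, -0.35, 1.359]
contact_force: [-1.8, -0.1, -1.3]
grip_width: 0.043
t 8.72 dock x -35.9 y 1.0 z 38.7 mm | Fx -0.5 Fy 1.7 Fz -1.3
centroid mm 20.498415863955422 1.5609095553433434 xr -30.451113166556798 73.00295978451555 yr -50.44570127420937 54.16114245378957
lid z at centre mm 74.38559778739277 slope x,y [-0.08644278  0.00087977] 1202
```

```bash
python3 -m inch '[[0.023,0.098,-0.01,0,0,0,0],[0.023,0.098,-0.01,0,0,0,0],[0.023,0.098,-0.01,0,0,0,0],[0.023,0.098,-0.01,0,0,0,0],[0,0,0,0,0,0,0]]'; python3 st.py;  python3 tin.py
```

```text
time_s: 9.4
position: [0.5435, 0.0945, 0.0369]
eef_rot: [-3.139, -0.35, 1.359]
contact_force: [0.2, -1.5, -1.6]
grip_width: 0.0426
t 9.40 dock x -15.2 y 0.2 z 36.9 mm | Fx -1.4 Fy -0.5 Fz -1.6
centroid mm 40.570778031689365 0.6564710983867814 xr -10.206754556678458 93.40144909707816 yr -50.952904627978704 52.917077638661965
lid z at centre mm 73.32805925713788 slope x,y [-0.06054187 -0.00219871] 1206
```

```bash
python3 -m inch '[[0.013,0.059,-0.01,0,0,0,0],[0.013,0.059,-0.01,0,0,0,0],[0.013,0.059,-0.01,0,0,0,0],[0.013,0.059,-0.01,0,0,0,0],[0,0,0,0,0,0,0]]'; python3 st.py;  python3 tin.py
```

```text
time_s: 10.07
position: [0.5466, 0.1046, 0.0352]
eef_rot: [-3.14, -0.349, 1.358]
contact_force: [-0.8, -5.3, 4.8]
grip_width: 0.0426
t 10.07 dock x -4.8 y -0.8 z 35.2 mm | Fx -5.4 Fy -0.3 Fz 4.8
centroid mm 50.49106823226504 -0.09018212699068501 xr -0.04755263927744597 102.41508987104831 yr -52.04366272086409 52.03014162880348
lid z at centre mm 72.97004031532347 slope x,y [-0.05612886 -0.00559965] 1201
```

```bash
python3 -m inch '[[0.009,0.04,-0.01,0,0,0,0],[0.009,0.04,-0.02,0,0,0,0],[0.009,0.04,-0.02,0,0,0,0],[0,0,0,0,0,0,0],[0,0,0,0,0,0,0]]'; python3 st.py;  python3 tin.py
```

```text
time_s: 10.75
position: [0.548, 0.1109, 0.0325]
eef_rot: [-3.14, -0.349, 1.358]
contact_force: [0.1, -5.5, 2.3]
grip_width: 0.0429
t 10.75 dock x 1.7 y -0.8 z 32.5 mm | Fx -5.4 Fy -1.2 Fz 2.3
centroid mm 55.084224333918854 -0.3018385023867446 xr 4.42244462688643 108.58635231784307 yr -52.40068685611067 51.138892238552025
lid z at centre mm 70.14998686012036 slope x,y [-0.00278392 -0.00494986] 1214
```

```bash
python3 -m inch '[[0.004,0.02,0,0,0,0,0],[0.004,0.02,0,0,0,0,0],[0.004,0.02,0,0,0,0,0],[0,0,0,0,0,0,0],[0,0,0,0,0,0,0]]'; python3 st.py;  
python3 -m inch '[[0.004,0.02,0,0,0,0,0],[0.004,0.02,0,0,0,0,0],[0,0,0,0,0,0,0],[0,0,0,0,0,0,0],[0,0,0,0,0,0,0]]'; python3 st.py;  python3 tin.py
```

```text
time_s: 11.42
position: [0.5481, 0.1137, 0.0324]
eef_rot: [-3.139, -0.349, 1.358]
contact_force: [0.5, -5.4, 3.3]
grip_width: 0.0426
t 11.43 dock x 4.5 y -0.4 z 32.4 mm | Fx -5.2 Fy -1.6 Fz 3.3
time_s: 12.05
position: [0.5484, 0.1157, 0.0324]
eef_rot: [-3.139, -0.349, 1.358]
contact_force: [-1.1, -6.1, 3.6]
grip_width: 0.0426
t 12.05 dock x 6.5 y -0.3 z 32.4 mm | Fx -6.2 Fy -0.2 Fz 3.6
centroid mm 60.04767455785521 0.20890597421289955 xr 9.457107783508048 113.27038737052364 yr -52.18060415034814 51.90959525893071
lid z at centre mm 70.10818961385976 slope x,y [ 0.00390235 -0.00532113] 1209
```

```bash
python3 -m inch '[[0.004,0.02,0,0,0,0,0],[0,0,0,0,0,0,0],[0,0,0,0,0,0,0],[0,0,0,0,0,0,0],[0,0,0,0,0,0,0]]' >/dev/null; python3 st.py;  
python3 -m inch '[[0.004,0.02,0,0,0,0,0],[0,0,0,0,0,0,0],[0,0,0,0,0,0,0],[0,0,0,0,0,0,0],[0,0,0,0,0,0,0]]'>/dev/null; python3 st.py;  python3 tin.py
```

```text
t 12.72 dock x 7.4 y -0.3 z 32.4 mm | Fx -6.4 Fy 0.5 Fz 3.3
t 13.35 dock x 8.0 y -0.3 z 32.3 mm | Fx -7.2 Fy -0.5 Fz 4.4
centroid mm 61.71468907952591 0.06457874204124617 xr 10.3188091216497 113.8372755584092 yr -51.99029658656678 51.85672877282972
lid z at centre mm 70.10852392636674 slope x,y [-0.00317462 -0.00103734] 1210
```

```bash
python3 -m inch '[[0.004,0.02,0,0,0,0,0],[0,0,0,0,0,0,0],[0.004,0.02,0,0,0,0,0],[0,0,0,0,0,0,0],[0,0,0,0,0,0,0]]' >/dev/null; python3 st.py;  
python3 -m inch '[[0.004,0.02,0,0,0,0,0],[0,0,0,0,0,0,0],[0,0,0,0,0,0,0],[0,0,0,0,0,0,0],[0,0,0,0,0,0,0]]'>/dev/null; python3 st.py;  python3 tin.py
```

```text
t 14.03 dock x 8.9 y -0.4 z 32.2 mm | Fx -11.3 Fy 0.3 Fz 7.4
t 14.65 dock x 9.4 y -0.5 z 32.2 mm | Fx -12.6 Fy 0.1 Fz 8.3
centroid mm 62.35834466382897 0.18107219625271015 xr 12.109544476700425 115.37487375471012 yr -51.5735726945651 51.69969705142612
lid z at centre mm 70.36822783510505 slope x,y [ 0.00204292 -0.00260794] 1210
```

```bash
python3 -m inch '[[0,0,0.015,0,0,0,0],[0,0,0,0,0,0,0],[0.004,0.02,0,0,0,0,0],[0,0,0,0,0,0,0],[0,0,0,0,0,0,0]]' >/dev/null; python3 st.py;python3 tin.py
```

```text
t 15.32 dock x 10.1 y -0.2 z 32.4 mm | Fx -11.3 Fy -0.3 Fz 3.9
centroid mm 63.21333157066682 0.195454489137339 xr 12.571989837951298 115.57787583923789 yr -52.02392883346052 52.05501496379724
lid z at centre mm 70.195992207444 slope x,y [-0.00087269  0.00309406] 1204
```

```bash
python3 -m inch '[[0.004,0.02,0.005,0,0,0,0],[0,0,0,0,0,0,0],[0.004,0.02,0.005,0,0,0,0],[0,0,0,0,0,0,0],[0,0,0,0,0,0,0]]' >/dev/null; python3 st.py;python3 tin.py
```

```text
t 16.00 dock x 11.2 y -0.0 z 32.5 mm | Fx -14.0 Fy -0.6 Fz 2.4
centroid mm 64.33194385498005 0.5327925328278732 xr 13.56498939009341 120.76672979887195 yr -51.43631672818438 52.37678150547153
lid z at centre mm 70.23441775179812 slope x,y [-0.00720635  0.00089249] 1212
```

```bash
python3 -m inch '[[0.003,0.014,0,0,0,0,0],[0,0,0,0,0,0,0],[0,0,0,0,0,0,0],[0,0,0,0,0,0,0],[0,0,0,0,0,0,0]]' >/dev/null; python3 st.py
python3 -m inch '[[0,0,0,0,0,0,0],[0,0,0,0,0,0,0],[0,0,0,0,0,0,0],[0,0,0,0,0,0,0],[0,0,0,0,0,0,0]]' >/dev/null; python3 st.py;python3 tin.py
```

```text
t 16.68 dock x 11.3 y -0.1 z 32.4 mm | Fx -16.5 Fy 0.0 Fz 4.1
t 17.30 dock x 11.3 y -0.1 z 32.4 mm | Fx -15.7 Fy -0.4 Fz 3.7
centroid mm 64.54995238632334 0.5016714314956453 xr 13.69781947816557 118.8285485180772 yr -50.89566364591202 52.27797019632388
lid z at centre mm 70.28880648942696 slope x,y [-0.01171034 -0.00164973] 1212
```

```bash
python3 -m inch '[[-0.012,-0.06,0,0,0,0,0],[-0.02,-0.1,0,0,0,0,0],[-0.04,-0.2,0,0,0,0,0],[-0.06,-0.3,0,0,0,0,0],[-0.06,-0.3,0.1,0,0,0,0]]' >/dev/null; python3 st.py;python3 tin.py
python3 -m inch '[[-0.04,-0.2,0.6,0,0,0,0],[0,0,0.9,0,0,0,0],[0,0,0.9,0,0,0,0],[0,0,0.9,-0.0854,0.018,0,0],[0,0,0,-0.0854,0.018,0,0]]'; python3 st.py
python3 - <<'E'
from rig import env
from h import *
s=env.snapshot("top"); crop(s,140,100,350,280,3.8,"pics/top3.png")
s=env.snapshot("scene"); crop(s,180,180,420,360,3.3,"pics/scene3.png")
o=env.observe();print(o["joint_positions"],o["eef_rot"])
E
```

```text
t 17.98 dock x -34.0 y -0.1 z 38.5 mm | Fx -0.8 Fy 0.6 Fz -0.1
centroid mm 61.71397123362189 0.7028638613032697 xr 11.317010501131932 115.24988585285817 yr -52.022135386040105 52.3260377060109
lid z at centre mm 70.19914216315078 slope x,y [ 0.00497615 -0.00475205] 1215
time_s: 18.65
position: [0.5416, 0.0653, 0.2089]
eef_rot: [3.133, 0.003, 1.353]
contact_force: [-0.4, 0.1, -1.7]
grip_width: 0.0428
t 18.65 dock x -44.2 y -4.0 z 208.9 mm | Fx 0.0 Fy 0.4 Fz -1.7
[ 0.03866318  0.312109   -0.34966147  1.87945076  0.12886093  0.96858787
 -0.57103324] [ 3.13852842e+00 -8.59764280e-04  1.36806719e+00]
```

View pics/top3.png

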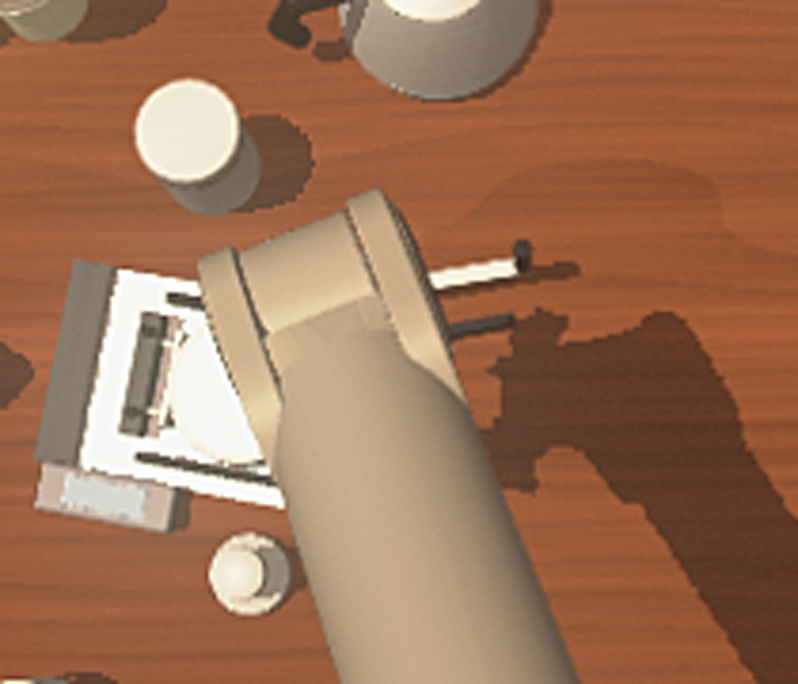

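View pics/scene3.png

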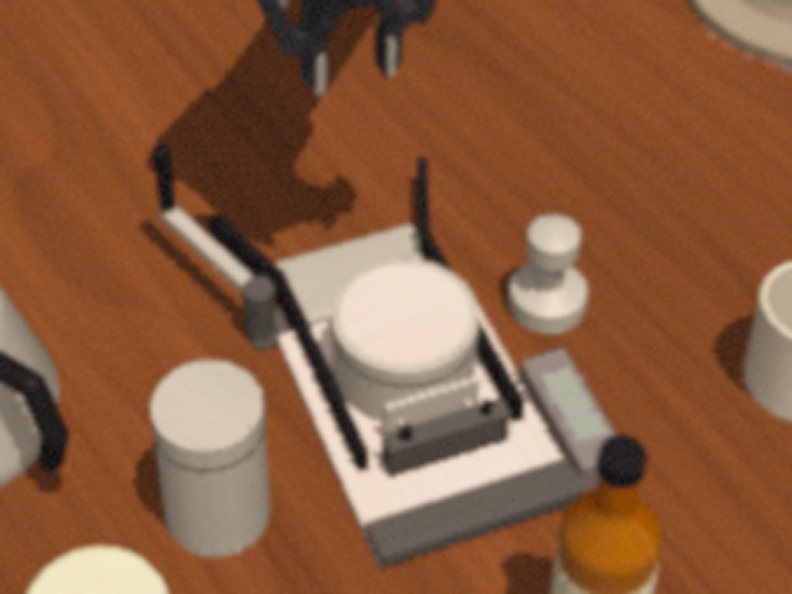

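```bash
python3 -m inch '[[0.47,-0.47,0,0,0,0.044,0],[0.47,-0.48,0,0,0,0.044,0],[0.47,-0.48,0,0,0,0.044,0],[0.46,-0.47,0,0,0,0.044,0],[0,0,0,0,0,0,0]]'
python3 - <<'E'
from rig import env
from h import *
o=env.observe();print(o["position"],o["eef_rot"])
s=env.snapshot("wrist");cv2.imwrite("pics/wrist4.png",s["image"])
print(proj(s,[[.6434,-.028,.115],[.6434,-.028,.052],[.627,.0802,.052]]))
E
```

```text
time_s: 19.38
position: [0.6323, -0.032, 0.2025]
eef_rot: [-3.139, -0.001, 1.706]
contact_force: [-0.2, 0.4, -0.2]
grip_width: 0.0425
[ 0.63234321 -0.031987    0.20247024] [-3.13936272e+00 -8.27525672e-04  1.70580413e+00]
[[289.54365289 211.79172362]
 [286.34419799 191.82442715]
 [285.39453792  57.41283765]]
```

View pics/wrist4.png

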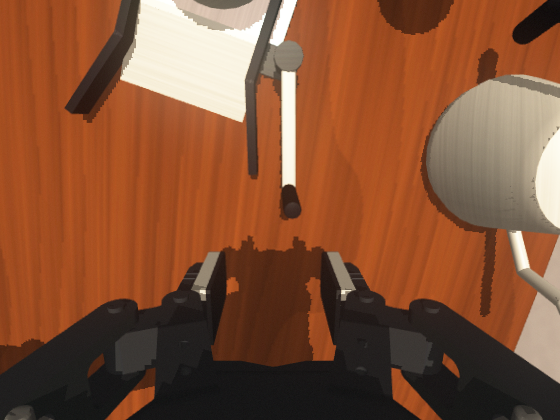

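```bash
python3 -m inch '[[0,0,-0.8,0,0,0,0],[0,0.03,-0.8,0,0,0,0],[0,0.03,-0.6,0,0,0,0],[0,0,-0.15,0,0,0,0],[0,0,0,0,0,0,0]]'
python3 - <<'E'
from rig import env
from h import *
o=env.observe();p=o["position"];print(p,o["eef_rot"],o["contact_force"])
H=np.array([.627,.0802])
ph0=-81.5; N=12
c=p[:2]; yaw=o["eef_rot"][2]
for k in range(1,N+1):
    ph=np.radians(ph0-(110.3)*k/N); e=np.array([np.cos(ph),np.sin(ph)]); t=np.array([e[1],-e[0]])
    lead=.0147+(.002 if k==N else 0)
    g=H+.11*e+lead*t
    dy=(-np.radians(11.8+0)-yaw)/N
    print(k,((g-c)/.05).round(3),round(dy/2,4)); c=g
s=env.snapshot("wrist");cv2.imwrite("pics/wrist5.png",s["image"])
s=env.snapshot("scene");crop(s,180,180,420,360,3.3,"pics/scene5.png")
E
```

```text
time_s: 20.05
position: [0.6316, -0.0246, 0.0864]
eef_rot: [-3.14, -0.001, 1.711]
contact_force: [0.6, -0.7, -0.1]
grip_width: 0.0428
[ 0.63162199 -0.02461615  0.08637918] [-3.13996192e+00 -6.54505739e-04  1.71069731e+00] [ 0.62478023 -0.71271857 -0.14901836]
1 [-0.413 -0.1  ] -0.0799
2 [-0.347  0.079] -0.0799
3 [-0.33   0.134] -0.0799
4 [-0.304  0.185] -0.0799
5 [-0.271  0.231] -0.0799
6 [-0.23   0.271] -0.0799
7 [-0.184  0.304] -0.0799
8 [-0.133  0.33 ] -0.0799
9 [-0.079  0.347] -0.0799
10 [-0.022  0.355] -0.0799
11 [0.035 0.354] -0.0799
12 [0.099 0.383] -0.0799
```

View pics/wrist5.png

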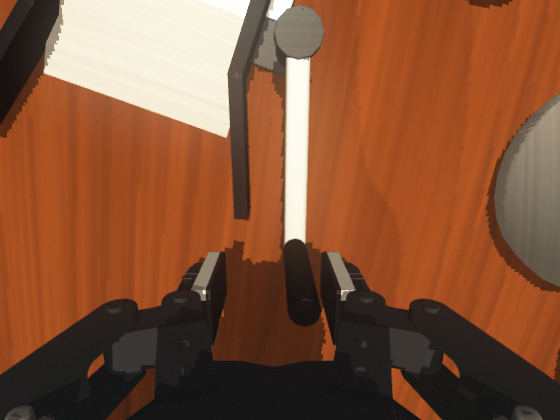

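View pics/scene5.png

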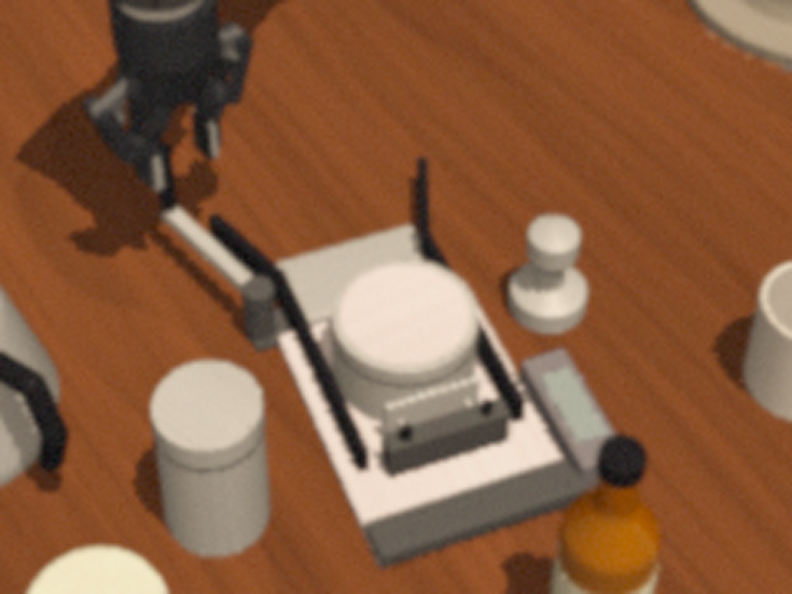

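```bash
python3 -m inch '[[-0.41,-0.1,0,0,0,-0.08,0],[-0.35,0.08,0,0,0,-0.08,0],[-0.33,0.135,0,0,0,-0.08,0],[-0.305,0.185,0,0,0,-0.08,0],[0,0,0,0,0,0,0]]'
python3 - <<'E'
from rig import env
from h import *
s=env.snapshot("wrist");cv2.imwrite("pics/wrist6.png",s["image"])
E
```

```text
time_s: 20.78
position: [0.5623, -0.0092, 0.0875]
eef_rot: [3.141, -0.001, 1.073]
contact_force: [0.6, 0.8, -0.7]
grip_width: 0.0429
```

View pics/wrist6.png

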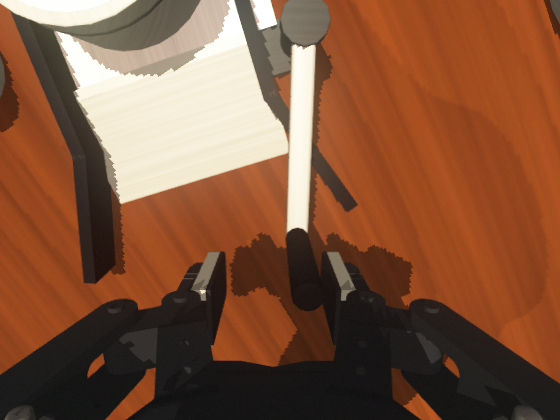

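Works as planned (peg at 300,265 against the right finger, gate arm following). Continue the arc.

```bash
python3 -m inch '[[-0.27,0.23,0,0,0,-0.08,0],[-0.23,0.27,0,0,0,-0.08,0],[-0.185,0.305,0,0,0,-0.08,0],[-0.135,0.33,0,0,0,-0.08,0],[0,0,0,0,0,0,0]]'
python3 - <<'E'
from rig import env
from h import *
s=env.snapshot("wrist");cv2.imwrite("pics/wrist7.png",s["image"])
H=np.array([.627,.0802]);o=env.observe();p=o["position"][:2]
print(p,o["eef_rot"])
ph=np.radians(-81.5-110.3*8/12);e=np.array([np.cos(ph),np.sin(ph)]);print("want",H+.11*e+.0147*np.array([e[1],-e[0]]))
ph=np.radians(-191.9);e=np.array([np.cos(ph),np.sin(ph)]);print("final",H+.11*e+.0167*np.array([e[1],-e[0]]))
E
python3 st.py
```

```text
time_s: 21.45
position: [0.5219, 0.0478, 0.0866]
eef_rot: [-3.14, -0.001, 0.437]
contact_force: [0.3, 0.4, -0.0]
grip_width: 0.0425
[0.52213576 0.04683771] [-3.14071210e+00 -1.03737550e-03  4.36691923e-01]
want [0.52107438 0.04709634]
final [0.52280762 0.11922356]
t 21.50 dock x -66.3 y 11.2 z 86.5 mm | Fx 0.7 Fy 0.4 Fz 0.1
```

View pics/wrist7.png

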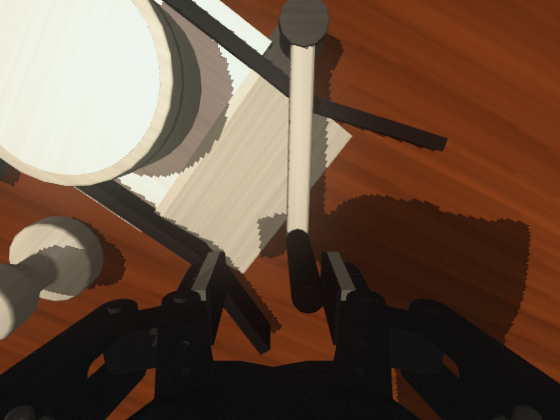

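```bash
python3 -m inch '[[-0.08,0.35,0,0,0,-0.08,0],[-0.02,0.355,0,0,0,-0.08,0],[0.035,0.355,0,0,0,-0.08,0],[0.08,0.385,0,0,0,-0.08,0],[0,0,0,0,0,0,0]]'; python3 st.py
python3 - <<'E'
from rig import env
from h import *
s=env.snapshot("wrist");cv2.imwrite("pics/wrist8.png",s["image"])
s=env.snapshot("scene");crop(s,180,180,420,360,3.3,"pics/scene8.png")
E
```

```text
time_s: 22.12
position: [0.5228, 0.1182, 0.086]
eef_rot: [-3.141, -0.0, -0.206]
contact_force: [-0.6, 0.0, -0.0]
grip_width: 0.0424
t 22.12 dock x 3.7 y 25.3 z 86.0 mm | Fx -0.1 Fy 0.6 Fz -0.0
```

View pics/wrist8.png

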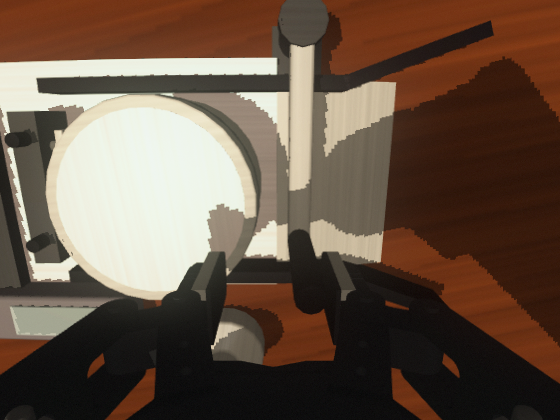

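View pics/scene8.png

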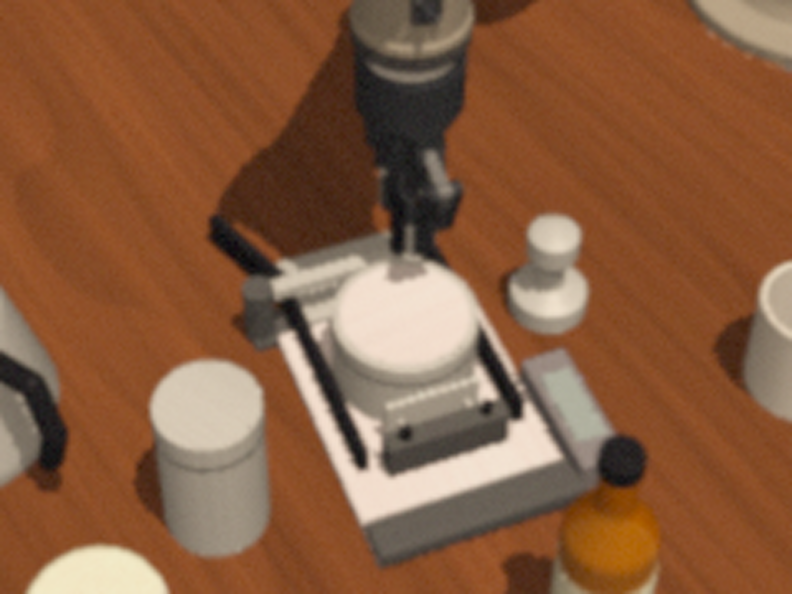

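```bash
python3 -m inch '[[0.008,0.04,0,0,0,0,0],[0.008,0.04,0,0,0,0,0],[0,0,0,0,0,0,0],[0,0,0,0,0,0,0],[0,0,0,0,0,0,0]]'>/dev/null; python3 st.py
python3 -m inch '[[0.008,0.04,0,0,0,0,0],[0,0,0,0,0,0,0],[0,0,0,0,0,0,0],[0,0,0,0,0,0,0],[0,0,0,0,0,0,0]]'>/dev/null; python3 st.py
```

```text
t 22.85 dock x 4.8 y 25.7 z 86.0 mm | Fx -8.0 Fy -1.5 Fz 1.5
t 23.48 dock x 4.9 y 25.7 z 85.9 mm | Fx -12.5 Fy -1.2 Fz 4.7
```

```bash
python3 -m inch '[[-0.03,-0.14,0,0,0,0,0],[-0.02,-0.1,0,0,0,0,0],[0,0,0.5,0,0,0,0],[0,0,0.9,0,0,0,0],[0,0,0.9,0,0,0,0]]'; python3 st.py
python3 -m inch '[[-0.5,-0.3,0.5,0,0,0,0],[-0.5,-0.7,0.3,0,0,0,0],[-0.4,-0.9,0,0,0,0,0],[-0.1,-1,0,0,0,0,0],[0,-1,0,0,0,0,0]]'; python3 -m inch '[[0,-1,0,0,0,0,0],[0,-1,0,0,0,0,0],[0,-0.5,0,0,0,0,0],[0,0,0,0,0,0,0],[0,0,0,0,0,0,0]]';python3 st.py; python3 tin.py
python3 - <<'E'
from rig import env
from h import *
s=env.snapshot("top");pickle.dump(s,open("top9.pkl","wb")); cv2.imwrite("pics/top9f.png",s["image"]);crop(s,140,100,350,280,3.8,"pics/top9.png")
P=cloud(s);a=np.radians(78.1);d=np.array([np.cos(a),np.sin(a)]);n=np.array([-d[1],d[0]])
q=P[...,:2]-np.array([.5468,.1094]);X=q@d;Y=q@n;Z=P[...,2]
m=(Z>.1)&(Z<.13)&(X>-.05)&(X<.03)&(abs(Y-.02)<.05);print("peg dock",X[m].mean(),Y[m].mean(),m.sum())
m=(Z>.044)&(Z<.058)&(X>-.035)&(X<.004)&(Y>-.07)&(Y<.015);print("arm slope",np.polyfit(Y[m],X[m],1),m.sum())
s0=load("top0.pkl");P0=cloud(s0)
E
```

```text
time_s: 24.1
position: [0.5204, 0.1134, 0.2023]
eef_rot: [-3.14, 0.0, -0.208]
contact_force: [1.3, 0.0, 0.4]
grip_width: 0.0428
t 24.10 dock x -1.5 y 26.7 z 202.3 mm | Fx 0.3 Fy -1.3 Fz 0.4
time_s: 24.72
position: [0.4453, -0.0829, 0.2415]
eef_rot: [-3.139, -0.001, -0.207]
contact_force: [0.5, -0.3, 0.2]
grip_width: 0.0426
time_s: 25.35
position: [0.4459, -0.2058, 0.2409]
eef_rot: [-3.14, 0.0, -0.208]
contact_force: [0.5, -0.2, 0.0]
grip_width: 0.0426
t 25.35 dock x -329.2 y 33.8 z 240.9 mm | Fx -0.1 Fy -0.5 Fz 0.0
centroid mm 58.77203983842794 -1.0466139446432967 xr 11.216190086488085 115.28923984763719 yr -51.39410434821531 52.27893116213128
lid z at centre mm 69.32855276760975 slope x,y [0.06188359 0.02310433] 1263
peg dock -0.012618884266162818 0.02520997534157583 24
arm slope [-0.00464085 -0.012236  ] 144
```

View pics/top9f.png

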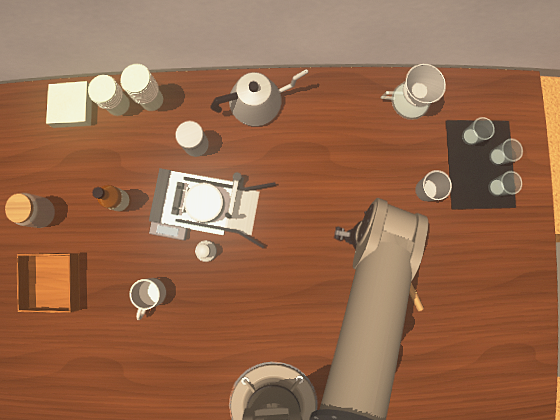

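View pics/top9.png

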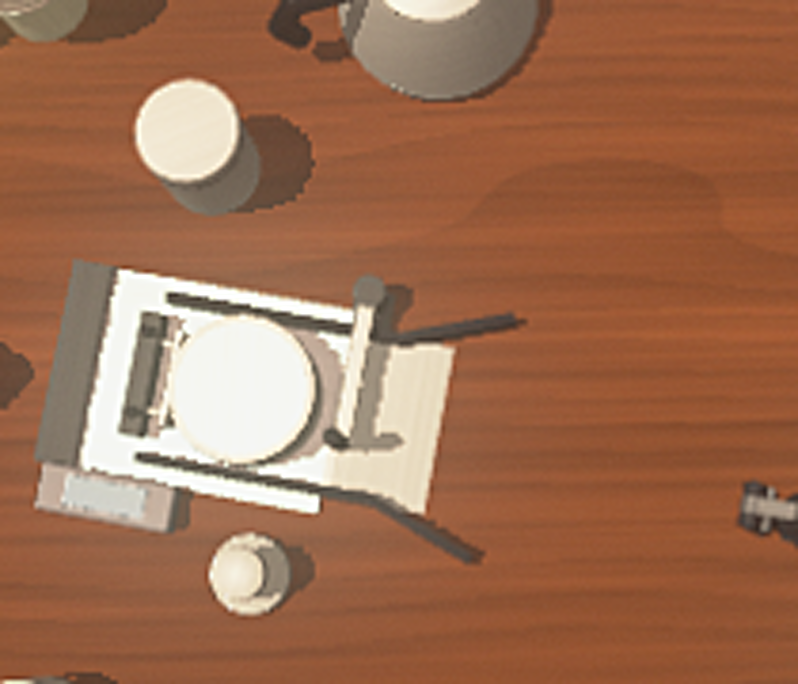

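```bash
python3 -c "
from rig import env
o=env.observe();print(o['time_s'],o['contact_force']);print(env.job_done())"
```

```text
25.45 [-0.16301518  0.32373289 -0.6023071 ]
the job is handed in; nothing more can be done
None
```

The tin is docked and seated, the gate is shut, and I handed the job in at 25.5 s. `job_done` gives no verdict, so the results below come only from my own checks.

**Tin:** I pushed it with half-open fingers along the lane, up the ramp and over the lip, raising the hand as its rear climbed. In the well the lid measured level at 70 mm, as it should.

**Seating:** I held a push of about 15–16 N by the hand. The highest reading was 16.5 N, seen only at the end of calls. When I let go, the tin came back about 3 mm, so the plate had felt roughly 9 N; it has no direct reading.

**Gate:** I swung it to its stop by the peg, where the motion stalled under a push of 8–12 N. Afterwards the peg measured (-12.6, 25.2) mm in the dock's frame, against (-12, 25) when fully shut.

**Last checks:** The gripper was well clear and its force read about 0. The other things look unmoved in the top picture, except the spoon, which the arm mostly hid; the arm stayed well above it. My final automatic tin measurement gave a centre of 58.8 mm and a slight slope. I put that down to the gate now being in the measuring window, because the tin's outer edges were where they had been just after release.

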